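# Pop open the battery hatch

### The arm

A 6-joint arm with a two-finger parallel gripper is mounted at the origin on a cart in front of the work surface, level with it; the furniture and walls round the work are solid. World frame = base frame: x ahead of the robot, y to its left, z up, the work surface at z = 0. Lengths are in mm, angles in rad, forces in N, time in s.
With the tool pointing down it reaches from about 275 to 825 mm from the base axis. Payload 5.2 kg.
Tool frame: the origin (TCP) lies at the very end of the fingers, on their centre line; the grasp point (between the pads) lies 19 mm behind it; z points along the fingers, y is the line along which they close (so a half turn about z gives the same grasp; the last joint's range is limited). The gripper opens to 93 mm and grips with 3 to 60 N. Pads are 15 mm wide; open, the fingers measure 128 mm over their backs; the gripper's body (75 mm by 188 mm) begins 65 mm behind the grasp point.
Start: joints at [-0.203, 0.259, 1.535, -0, 1.348, -0.203], TCP at [550.005, 0.023, 218.653] pointing down, gripper open.
Joint ranges: [-3.14, 3.14], [-0.91, 2.08], [0.19, 2.58], [-1.22, 4.36], [0.22, 2.71], [-3.12, 3.12]. Speed limits (rad/s): [2.57, 2.57, 3.14, 3.14, 3.14, 3.14].

### API

Orientations are given as [roll, pitch, yaw] about the fixed x, y, z axes, in that order (R = Rz(yaw) Ry(pitch) Rx(roll)).
In Python, from station import r, eyes gives the robot as it stands.
- The arm moves only by the tool servo_tool, never from a script. Its argument "deltas" is one flat list of numbers, 7 for each row, row after row: the turn, a rotation vector about the tool's x, y, z in units of 5 degrees (1.0 is 5 degrees), then the shift along the tool's x, y, z in m, then the closure, from 0 (fully open) to 1 (shut). A call has 1 to 20 rows; each row shifts and turns the commanded pose from where the row before left it, along the tool's axes as they then stand; what a row does not reach is not made up. A row lasts 1/10 s, in which the tool goes at most 50 mm and 8.59 degrees, less where a joint would pass 70% of its speed; a pose out of reach is approached as far as the arm can. A call is refused whole if a number of a shift passes 0.05 or a number of a turn 1, either way. A call with a gripper value outside its range is refused whole. The fingers move at their own pace and stop on an object; "newtons" is the grip in N (left out, the last holds). Time passes only in rows, so rows that do not move let the fingers close. It gives the time, the measured TCP pose, the force, the opening and the grip force at its end, in the units of the state.
- r.observe(): the state, without advancing time (a new reading comes with each control period).
- eyes.grab_frame(name): name is "scene" or "side" or "wrist"; returns the picture (420x560x3 uint8, blue, green, red); there is no depth.
- eyes.camera_info(name): a dict with "K" (3x3 intrinsics, pixels), "origin" and "attitude" of the camera in the world; the wrist camera has in their place "tool_from_camera" (4x4, takes a point from camera to tool coordinates, whose origin is the TCP and whose axes are the flange's). Camera axes: x right, y down, z forward; pixel columns grow to the right and rows downward; lengths in mm; the calibration is good to about 2 mm. A picture is of the moment at which its call begins: read the wrist's pose just before it. camera_info takes no time and is no camera call.
- r.job_done(): hands the job in; it is judged then, once.
The state is a dict: "t": time; "joints": joint angles; "dq": joint speeds; "joint_torque": joint torques, N m; "eef_pos": TCP position; "orientation": TCP orientation; "ft_force": force on the tool from outside, world axes, zero at the start; "torque": the same for the moment, N m; "gripper_width": finger opening in mm; "grip_force": force on a finger pad.
Only numpy, scipy, OpenCV 4.12 (cv2) and the standard library are available. Lean on these libraries where they do the work, as an engineer would, in place of code of your own. Each camera call takes 0.05 s, during which the arm holds its last target. There are 200 camera calls.

### The job

Open the battery box on the bench for a check of its cells: it is the one of the two grey boxes with the wide hatch. With the fingertips of the closed gripper, press once, gently, on the ribbed end of that hatch until its push-push catch lets go, back off so that the hatch springs up by itself, and stay clear for a second or two to see that it stays open, without pushing it down again. Grasp, lift or shift nothing, and leave the narrow fuse hatch of the other box and the things lying around as they are.

Things in the scene. Friction and masses are not known exactly. Their poses are not given: they have to be found in the camera images.
- battery_box: Grey plastic box, 130 mm (x) by 100 mm (y) by 52 mm high, standing loose on four rubber feet on the bench, 0.75 to 1.2 kg; it has the WIDE white hatch in its flat top. Origin at the centre of its underside, z up; its x axis points from the ribbed (opening) end of the hatch to the hinged end.
- battery_box_hatch_press (a point): The place to press on the wide hatch: on its top surface, in the middle of its five low dark ribs, on the hatch's centre line, 64 mm from the hinge and 20 mm inside the free front edge. When shut it lies at (-24, 0, 52) mm of the battery box, flush with the box's top face; it moves with the hatch and has the hatch's axes.
- battery_box_hatch (a joint): Hinge of the wide hatch, rad: 0 shut and latched, negative pressed in below flush (stop at -0.10), positive risen; 1.15 is the stop where the spring holds it up. Pressed in to -0.05 to -0.095 (3 to 6 mm at the press point; takes 4 to 6 N) the catch lets go; when the finger backs off, it swings up in about 0.5 s. Pushing it all the way down again latches it shut.
- battery_box_hatch_edge (a point): Middle of the free front edge of the wide hatch (white plate 84 mm from hinge to this edge, 62 mm wide, 4 mm thick), on its top surface, 84 mm from the hinge. Shut: at (-44, 0, 52) mm of the battery box, flush with its top. Open: about 77 mm above the box top.
- fuse_box: The other box: same grey box of 130 by 100 by 52 mm, same frame (origin at the centre of its underside, x from the ribbed end of its hatch to the hinge), but with a NARROW white hatch (84 by 34 mm) with the same kind of catch. To be left alone.
- fuse_box_hatch (a joint): Hinge of the narrow hatch, rad: 0 shut, negative pressed in, positive open. Must stay shut.
- tape_roll: Small blue roll of insulating tape, 63 mm across, 19 mm high, loose, lying in front of the battery box. Origin at the centre of its underside. Bystander.
- offcut_2: Small wood offcut, 35 by 60 by 18 mm, loose, lying in front of the fuse box. Origin at the centre of its underside. Bystander.
- tape_measure: Yellow and black tape measure, 62 by 75 by 37 mm, loose, between the two boxes. Origin at the centre of its underside. Bystander.

How it is judged:
By the outcome, as a careful person would: the job done as asked, in the order asked, and still so for the second after the job is handed in, with the robot touching nothing.
It also fails if it takes over 32 s, if anything falls off the work surface, if the arm or the gripper's body presses on something with over 40 N, if the wrist force passes 120 N, or if a joint passes its speed limit or range.

## Working session

There is one attempt and no reset: what is moved stays moved. The work goes in short steps, Python scripts to look and compute and a tool call to move; the robot and the scene stay as the last step left them, time stands still between calls to the robot, and variables do not carry over. Pictures are saved under pics/ and viewed, at most 10 in all, crops included, and the job is handed in when it is done.

Besides the shell and the picture viewer there is one more tool, called after "Emit:" as name(argument=value, ...), one argument or row to a line, values as JSON. servo_tool: Moves the arm, as the interface text tells. Its arguments: {"type":"object","properties":{"deltas":{"type":"array"},"newtons":{"type":"number"}},"required":["deltas"]}

```bash
mkdir -p pics; python3 - <<'E'
from station import r, eyes
import cv2, numpy as np
s=r.observe(); print(s['eef_pos'],s['orientation'],s['ft_force'],s['gripper_width'])
for n in('scene','side','wrist'):
    i=eyes.camera_info(n); print(n,i)
    cv2.imwrite(f'pics/{n}0.png',eyes.grab_frame(n))
a=[cv2.imread(f'pics/{n}0.png') for n in('scene','wrist')]
E
```

```text
[5.49449129e+02 1.24135039e-01 2.17846944e+02] [-3.13983743e+00 -3.38262635e-04  1.57080165e+00] [ 0.06014895 -0.22551042 -0.30465351] 92.94308041455712
scene {'K': array([[443.81903748,   0.        , 278.86724489],
       [  0.        , 443.81903748, 200.76116911],
       [  0.        ,   0.        ,   1.        ]]), 'origin': array([-217.21158636,  722.11788542,  921.56556886]), 'attitude': array([-2.27365619,  0.01586483, -2.39166269])}
side {'K': array([[497.45265644,   0.        , 276.53464929],
       [  0.        , 497.45265644, 206.70555967],
       [  0.        ,   0.        ,   1.        ]]), 'origin': array([ 573.85977439, -967.06802215,  795.38153999]), 'attitude': array([-2.23668503, -0.01554585,  0.07568631])}
wrist {'K': array([[359.72538165,   0.        , 279.29124396],
       [  0.        , 359.72538165, 207.89614083],
       [  0.        ,   0.        ,   1.        ]]), 'tool_from_camera': array([[ 1.70960421e-04, -9.65680068e-01, -2.59734437e-01,
         7.15552592e+01],
       [ 9.99999875e-01,  4.31777653e-05,  4.97679452e-04,
        -8.86962541e-01],
       [-4.69384375e-04, -2.59734490e-01,  9.65679954e-01,
        -1.65653061e+02],
       [ 0.00000000e+00,  0.00000000e+00,  0.00000000e+00,
         1.00000000e+00]])}
```

View pics/scene0.png

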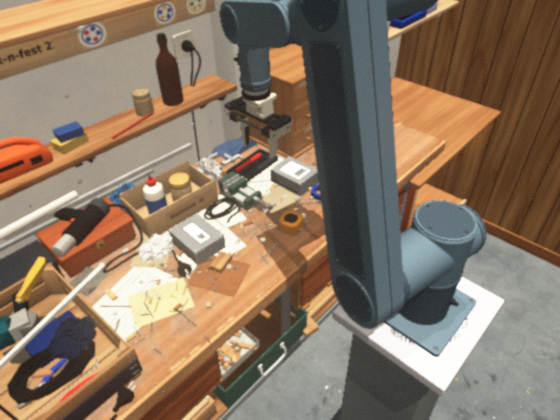

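View pics/wrist0.png

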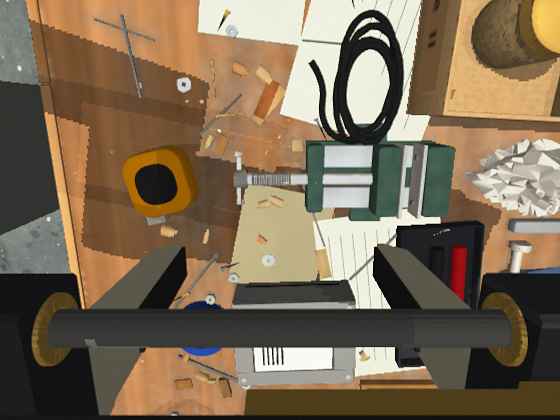

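The wrist picture shows a grey box with its hatch behind the gripper bar and five dark ribs near (272,355). The blue tape roll in front, near (205,325), suggests it is the battery box. The second box is to the left in the scene view at about (197,240). I'll check with the side view.

```bash
python3 - <<'E'
import cv2
im=cv2.imread('pics/side0.png'); cv2.imwrite('pics/side0b.png',cv2.resize(im,(784,588),interpolation=cv2.INTER_CUBIC))
a=cv2.imread('pics/scene0.png')[150:270,160:330]; cv2.imwrite('pics/scene0c.png',cv2.resize(a,None,fx=4.5,fy=4.5,interpolation=cv2.INTER_CUBIC))
E
```

```text
(no output)
```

View pics/side0b.png

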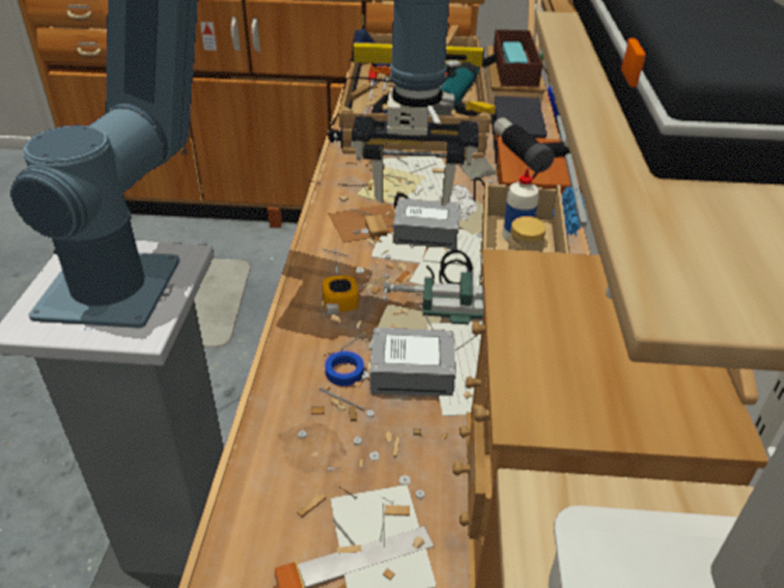

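View pics/scene0c.png

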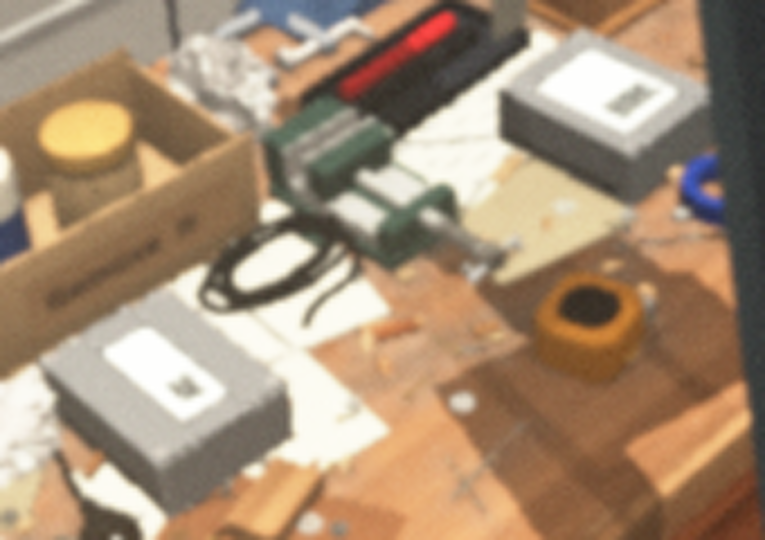

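Both views show that the nearer box in the side view, beside the blue tape roll, has the wide hatch. Its ribs are at about (397,348) in the enlarged picture, which is about (284,249) in the original. The fuse box with the narrow hatch is further off. Next I'll measure the white hatch in the side and scene views, cast onto z = 52.

```bash
cat > h.py <<'E'
from station import r, eyes
import cv2, numpy as np
from scipy.spatial.transform import Rotation as R
def cam(n,s=None):
    i=eyes.camera_info(n)
    if n!='wrist': return i['K'],R.from_euler('xyz',i['attitude']).as_matrix(),np.array(i['origin'])
    T=i['tool_from_camera']; Rt=R.from_euler('xyz',s['orientation']).as_matrix()
    return i['K'],Rt@T[:3,:3],Rt@T[:3,3]+s['eef_pos']
def ray(c,uv,z):
    K,A,o=c; d=A@np.linalg.solve(K,[uv[0],uv[1],1]); return o+d*(z-o[2])/d[2]
def proj(c,p):
    K,A,o=c; q=K@(A.T@(np.array(p)-o)); return q[:2]/q[2]
def hatch(im,c,roi,z=52,thr=190):
    x0,y0,x1,y1=roi; sub=im[y0:y1,x0:x1]
    m=cv2.morphologyEx((sub.min(2)>thr).astype('uint8'),cv2.MORPH_CLOSE,np.ones((7,7)))
    k=max(cv2.findContours(m,0,cv2.CHAIN_APPROX_NONE)[0],key=cv2.contourArea)[:,0]+[x0,y0]
    P=np.array([ray(c,p,z)[:2] for p in k],'float32'); return cv2.minAreaRect(P),cv2.boundingRect(k)
E
python3 - <<'E'
from h import *
for n,roi in(('side',(266,232,326,266)),('scene',(276,156,316,184)),):
    im=cv2.imread(f'pics/{n}0.png'); print(n,*[hatch(im,cam(n),roi,thr=t) for t in(170,200)])
print('ribs side',ray(cam('side'),(284,249),52),'roll',ray(cam('side'),(246,263),19))
s=r.observe(); print('ribs wrist',ray(cam('wrist',s),(273,356),52))
# cabinet: front-left top corner of the box-like shelf, cardboard box etc (ray at several z)
for z in(0,100,200,300): print(z,ray(cam('side'),(346,182),z)[:2])
E
```

```text
side (((577.595947265625, -155.13134765625), (113.8847427368164, 91.71334075927734), 4.475510597229004), (275, 232, 51, 29)) (((562.1901245117188, -168.82164001464844), (80.54241943359375, 60.245880126953125), 1.1621302366256714), (275, 240, 38, 20))
scene (((577.528564453125, -170.9350128173828), (169.45309448242188, 111.19158935546875), 0.32478946447372437), (276, 156, 40, 28)) (((589.4991455078125, -167.30455017089844), (143.98956298828125, 76.58377075195312), 2.2737362384796143), (276, 156, 35, 24))
ribs side [ 541.36245645 -170.04025572   52.        ] roll [ 459.29441341 -187.41538698   19.        ]
ribs wrist [ 541.92381584 -182.12458868   52.        ]
0 [693.09251174 172.54194893]
100 [678.10187751  29.26354557]
200 [ 663.11124329 -114.01485778]
300 [ 648.12060907 -257.29326114]
```

Emit:
servo_tool(
  deltas=[0,0,0,-0.02,0,0,1,0,0,0,-0.03,0,0,1,0,0,0,-0.03,0,0,1,0,0,0,-0.03,0,0,1,0,0,0,-0.03,0,0,1,0,0,0,-0.02,-0.005,0,1,0,0,0,-0.01,-0.005,0,1,0,0,-1,0,0,0,1,0,0,-1,0,0,0,1,0,0,-1,0,0,0,1,0,0,-1,0,0,0,1,0,0,-1,0,0,0,1,0,0,-1,0,0,0,1,0,0,-1,0,0,0,1,0,0,-1,0,0,0,1,0,0,-1,0,0,0,1],
)

```text
t: 1.75
eef_pos: [539.7, -169.2, 218.5]
orientation: [3.141, -0.001, 2.36]
ft_force: [-0.5, 0.4, 0.3]
gripper_width: 0.1
grip_force: 0.0
```

Emit:
servo_tool(
  deltas=[0,0,-1,0,0,0,1,0,0,-1,0,0,0,1,0,0,-1,0,0,0,1,0,0,-1,0,0,0,1,0,0,-1,0,0,0,1,0,0,-1,0,0,0,1,0,0,-1,0,0,0,1,0,0,-1,0,0,0,1,0,0,-1,0,0,0,1,0,0,0,0,0,0.03,1,0,0,0,0,0,0.03,1,0,0,0,0,0,0.02,1,0,0,0,0,0,0,1],
)

```text
t: 3.05
eef_pos: [537.7, -168.2, 135.5]
orientation: [3.138, -0.006, -3.141]
ft_force: [-0.6, -0.1, -1.0]
gripper_width: 0.4
grip_force: 0.0
```

```bash
python3 - <<'E'
from h import *
s=r.observe(); print(s['t'],s['eef_pos'],s['orientation'],s['ft_force'],s['gripper_width'])
c=cam('wrist',s); im=eyes.grab_frame('wrist'); cv2.imwrite('pics/w1.png',im)
p=s['eef_pos'].copy(); print('tcp px',proj(c,p)); p[2]=52; print('target px under tcp',proj(c,p))
E
```

```text
3.05 [ 537.72259447 -168.15958964  135.54692392] [ 3.13807559 -0.00590638 -3.14113508] [-0.56362368 -0.07339706 -1.04674478] 0.40226485456161115
tcp px [280.01315595 262.57757045]
target px under tcp [279.34038709 216.07818087]
```

View pics/w1.png

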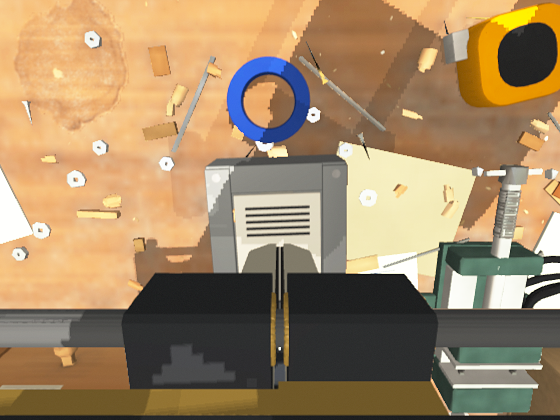

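The five ribs run from row 208 to 235 and column 245 to 310, centred on about (278,221). The hatch front edge is at row 193. The point under the TCP projects to (279,216).

```bash
python3 - <<'E'
from h import *
s=r.observe(); c=cam('wrist',s); im=cv2.imread('pics/w1.png')
g=cv2.cvtColor(im,6)[196:242,240:316]; m=(g<110).astype('uint8'); n,l,st,ce=cv2.connectedComponentsWithStats(m)
B=[ce[i]+[240,196] for i in range(1,n) if st[i][2]>45]; print(B,[list(st[i]) for i in range(1,n)])
u=np.mean(B,0) if B else (278,221)
print('press',u,ray(c,u,52), 'edge',ray(c,(278,193),52),'left/right',ray(c,(237,221),52),ray(c,(320,221),52),'tcp',s['eef_pos'])
E
```

```text
[array([277.33636364, 207.43636364]), array([278.76146789, 214.16513761]), array([277.27027027, 220.81081081]), array([277.92105263, 227.42105263]), array([277.64035088, 233.93859649])] [[np.int32(5), np.int32(10), np.int32(64), np.int32(4), np.int32(110)], [np.int32(6), np.int32(17), np.int32(63), np.int32(4), np.int32(109)], [np.int32(6), np.int32(23), np.int32(63), np.int32(4), np.int32(111)], [np.int32(7), np.int32(30), np.int32(62), np.int32(4), np.int32(114)], [np.int32(7), np.int32(36), np.int32(63), np.int32(4), np.int32(114)]]
press [277.78590106 220.75439224] [ 543.32951558 -170.15578075   52.        ] edge [ 522.58406311 -169.99284303   52.        ] left/right [ 543.51457941 -199.93543178   52.        ] [ 543.51939694 -139.31685207   52.        ] tcp [ 538.95770501 -168.89248167  137.52095822]
```

Emit:
servo_tool(
  deltas=[0,0,0,-0.003,0,0.02,1,0,0,0,-0.001,0,0.03,1,0,0,0,0,0,0.02,1,0,0,0,0,0,0.006,1,0,0,0,0,0,0,1,0,0,0,0,0,0,1],
)

```text
t: 3.7
eef_pos: [545.1, -170.5, 64.3]
orientation: [-3.14, 0.002, -3.142]
ft_force: [0.1, 0.0, 0.1]
gripper_width: 0.4
grip_force: 0.0
```

Emit:
servo_tool(
  deltas=[0,0,0,0,0,0.002,1,0,0,0,0,0,0.002,1,0,0,0,0,0,0.002,1,0,0,0,0,0,0.001,1,0,0,0,0,0,0,1],
)

```text
t: 4.2
eef_pos: [543.9, -169.9, 55.5]
orientation: [3.141, -0.0, 3.142]
ft_force: [0.5, -1.1, 0.4]
gripper_width: 0.6
grip_force: 0.0
```

Emit:
servo_tool(
  deltas=[0,0,0,0,0,0.001,1,0,0,0,0,0,0.001,1,0,0,0,0,0,0.001,1,0,0,0,0,0,0.001,1,0,0,0,0,0,0,1],
)

```text
t: 4.7
eef_pos: [544.0, -170.0, 52.0]
orientation: [-3.141, 0.0, -3.142]
ft_force: [-1.9, -0.2, 4.0]
gripper_width: 0.4
grip_force: 2.1
```

Emit:
servo_tool(
  deltas=[0,0,0,0,0,0.001,1,0,0,0,0,0,0.001,1,0,0,0,0,0,0,1],
)

```text
t: 5.0
eef_pos: [544.0, -170.0, 50.0]
orientation: [-3.141, 0.0, -3.142]
ft_force: [-2.0, -0.0, 5.3]
gripper_width: 0.5
grip_force: 2.7
```

Emit:
servo_tool(
  deltas=[0,0,0,0,0,0.001,1,0,0,0,0,0,0.0005,1,0,0,0,0,0,0,1],
)

```text
t: 5.3
eef_pos: [544.1, -170.1, 48.6]
orientation: [-3.141, 0.0, -3.142]
ft_force: [-2.0, -0.3, 5.8]
gripper_width: 0.2
grip_force: 2.9
```

Emit:
servo_tool(
  deltas=[0,0,0,0,0,-0.02,1,0,0,0,0,0,-0.04,1,0,0,0,0.01,0,-0.04,1,0,0,0,0.02,0,-0.04,1,0,0,0,0.02,0,-0.03,1,0,0,0,0.02,0,-0.02,1,0,0,0,0,0,0,1,0,0,0,0,0,0,1,0,0,0,0,0,0,1,0,0,0,0,0,0,1,0,0,0,0,0,0,1,0,0,0,0,0,0,1,0,0,0,0,0,0,1,0,0,0,0,0,0,1,0,0,0,0,0,0,1,0,0,0,0,0,0,1,0,0,0,0,0,0,1,0,0,0,0,0,0,1,0,0,0,0,0,0,1,0,0,0,0,0,0,1],
)

```text
t: 7.3
eef_pos: [474.0, -170.0, 238.2]
orientation: [-3.142, 0.0, 3.142]
ft_force: [-0.1, 0.2, 0.1]
gripper_width: 0.7
grip_force: 0.0
```

```bash
python3 - <<'E'
from h import *
s=r.observe(); print(s['t'],s['eef_pos'],s['ft_force'])
a=eyes.grab_frame('wrist'); b=eyes.grab_frame('side')
b=cv2.resize(b[150:300,200:400],(560,420)); cv2.imwrite('pics/after.png',cv2.resize(np.hstack([a,b]),(800,300)))
E
```

```text
7.3 [ 474.00626677 -169.97392184  238.16743845] [-0.12745183  0.18970145  0.14907692]
```

View pics/after.png

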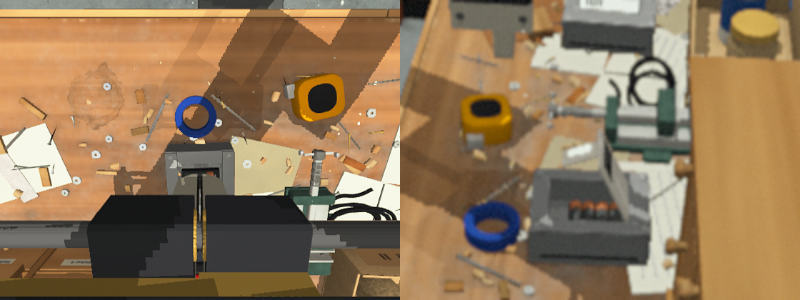

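The side view shows the hatch standing open at about (610,180) with the cells visible at about (595,210). The tape roll and tape measure have not moved. The gripper is clear and has waited more than a second.

Emit:
servo_tool(
  deltas=[0,0,0,0,0,0,1,0,0,0,0,0,0,1,0,0,0,0,0,0,1,0,0,0,0,0,0,1,0,0,0,0,0,0,1,0,0,0,0,0,0,1,0,0,0,0,0,0,1,0,0,0,0,0,0,1],
)

```text
t: 8.2
eef_pos: [474.0, -170.0, 238.1]
orientation: [3.142, -0.0, -3.142]
ft_force: [0.3, 0.0, -0.3]
gripper_width: 0.4
grip_force: 0.0
```

```bash
python3 -c "
from station import r
print(r.job_done())"
```

```text
the job is handed in; nothing more can be done
None
```

The battery box's wide hatch is open: one press of about 6 N released the catch, it sprang up by itself and stayed up while the arm stood clear for over 2 s, and the job was handed in at about 8 s.

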